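# Set the telescoping hold-down on the board

### The arm

A 6-joint arm with a two-finger parallel gripper is mounted at the origin on the work surface. World frame = base frame: x ahead of the robot, y to its left, z up, the work surface at z = 0. Lengths are in m, angles in degrees, forces in N, time in s.
With the tool pointing down it reaches from about 0.375 to 0.9 m from the base axis. Payload 3.1 kg.
Tool frame: the origin (TCP) lies at the very end of the fingers, on their centre line; the grasp point (between the pads) lies bot.grip_point_offset behind it (bot.grip_point_offset is the distance from the TCP to the grasp point, in m); z points along the fingers, y is the line along which they close (so a half turn about z gives the same grasp; the last joint's range is limited). The gripper opens to 87 mm and grips with 3 to 60 N. Pads are 19 mm wide; open, the fingers measure 117 mm over their backs; the gripper's body (75 mm by 190 mm) begins 51 mm behind the grasp point.
Start: joints at [-83.451, 30.224, 82.088, -0, 67.689, -10.227], TCP at [0.18, -0.598, 0.223] pointing down, gripper open.
Joint ranges: [-176.69, 176.69], [-43.24, 126.21], [12.49, 139.97], [-82, 262], [0, 151.66], [-163.58, 163.58]. Speed limits (degrees/s): [159.86, 159.86, 180, 180, 180, 180].

### API

Orientations are given as a 3x3 rotation matrix whose columns are the frame's x, y, z axes.
In Python, from rig import bot, viewer, ticket gives the robot as it stands.
- The arm moves only by the tool servo_tool, never from a script. Its argument "targets" is a list of rows, each an object with "offset": the shift along the tool's x, y, z in m, a list of three; "dr": the turn, a rotation vector about the tool's x, y, z in degrees, a list of three. In form: [{"offset": [x, y, z], "dr": [ax, ay, az]}, ...]. A call has 1 to 20 rows; each row is the pose to reach, as a shift and turn from the pose commanded when the call began, along the tool's axes at that moment; what a row does not reach only later rows make up. A row lasts 1/12 s, in which the tool goes at most 41.7 mm and 7.16 degrees, less where a joint would pass 70% of its speed; a pose out of reach is approached as far as the arm can. A call with a gripper value outside its range is refused whole. "gripper" is the gripper command: -1 is fully open, 1 is shut, values between are in proportion, set as the call begins (left out, the last holds). The fingers move at their own pace and stop on an object; the grip force is fixed at half the most. Time passes only in rows, so rows that repeat a pose let the fingers close. It gives the time, the measured TCP pose, the force, the opening and the grip force at its end, in the units of the state.
- bot.read_state(): the state, without advancing time (a new reading comes with each control period).
- viewer.capture(name): name is "scene" or "side" or "wrist"; returns a dict with "color" (420x560x3 uint8, red, green, blue), "camera_matrix" (3x3 intrinsics, pixels), "R" (3x3) and "t" (3): a world point X has camera coordinates R X + t. Camera axes: x right, y down, z forward; pixel columns grow to the right and rows downward; lengths in m; the calibration is good to about 2 mm. A picture is of the moment at which its call begins. There is no depth.
- ticket.hand_in(): hands the job in; it is judged then, once.
The state is a dict: "time_s": time; "joint_positions": joint angles; "qvel": joint speeds; "tau": joint torques, N m; "position": TCP position; "tcp_rot": TCP orientation; "force": force on the tool from outside, world axes, zero at the start; "moment": the same for the moment, N m; "opening": opening from 0.0 (shut) to 1.0 (fully open); "grasp_force": force on a finger pad.
Only numpy, scipy, OpenCV 4.12 (cv2) and the standard library are available. Lean on these libraries where they do the work, as an engineer would, in place of code of your own. Each camera call takes 0.05 s, during which the arm holds its last target. There are 200 camera calls.

### The job

Use the hold-down to keep the board in the jig: twist its orange T-handle fully anticlockwise (seen from above) to unlock the telescoping leg, slide the leg down until its rubber foot presses on the board with about 10 N, never more than 20 N, and at that length twist the handle fully back clockwise to lock it, so that the foot goes on pressing with about 10 N after you let go. Do not shift the board, and leave everything else alone.

Things in the scene. Friction and masses are not known exactly. Their poses are not given: they have to be found in the camera images.
- stand: fixed green hold-down stand: 36 mm column 180 mm to the +y side of the leg, a level arm 143 to 177 mm above the table, and at its end an upright sleeve 56 mm across, 132 to 190 mm above the table, in which the telescoping leg slides straight up and down. Origin: on the table surface, on the leg's axis. The T-handle is its highest part
- knob_grip (a point): centre of the orange T-handle on top of the leg: an upright-sided bar 56 mm long (x axis), 18 mm wide (y axis), 32 mm tall, centred here on the leg's axis (z up). Pinch it across its 18 mm from above. It is 320 mm above the table when joint leg is 0, and goes down and turns with the leg. Locked, its x axis is the stand's x axis
- leg (a joint): how far the telescoping leg has been slid down, m, 0 (top) to 0.100. Unlocked, it stays where it is left: sliding it downwards takes about 2 N by hand at slow speed (upwards about 10 N), beside what the foot presses. Locked, it holds against about 30 N
- twist (a joint): turn of the T-handle about the leg's axis, rad: 0 fully clockwise = locked (starts here), 1.2 fully anticlockwise from above = unlocked, with stops at both ends. The lock is free above about 0.6; it takes 0.1 to 0.5 N m to turn and stays where it is left. Twisting does not move the leg along its axis
- foot: black rubber swivel foot on the leg's lower end, 36 mm across; origin at the centre of its underside, 205 mm below the centre of the handle when not pressed (115 mm above the table at leg = 0). It is sprung: it gives 1 mm per 7 N, at most 5 mm, so with the leg locked the foot keeps the press it had (10 N = 1.4 mm)
- board: loose sawn pale board, 130 x 170 mm, 0.3 to 0.55 kg, lying flat on the jig under the foot, its long side along the stand's y. Origin: centre of its underside. Rough sawn: its thickness has not been measured and is somewhere from 28 to 38 mm, so the touch must be felt
- jig: fixed plywood jig base under the board, 270 x 260 mm, with dark stop strips 20 mm high beside the board; origin on the leg's axis, 35 mm below the base's upper face, which lies 10 to 35 mm above the table
- pencil: flat red carpenter's pencil, 14 x 170 x 8 mm, lying on the jig base on the -x side of the board; a bystander
- offcut: small wood offcut 28 x 90 x 18 mm, lying on the jig base behind its fence; a bystander
- mallet: wooden mallet lying on the table; a bystander
- screwdriver: yellow screwdriver lying on the table; a bystander
- glue: standing glue bottle, 60 mm across, 170 mm tall; a bystander
- screwjar: standing jar of screws, 68 mm across, 80 mm tall; a bystander
- plane: hand plane, 160 x 50 mm, about 85 mm tall; a bystander
There are look-alikes about, which are no part of the job. Leave any blue or pink look-alike of the board alone.

How it is judged (in metres and radians):
On the way, in this order (a step that is already met when the one before it is completed fails the run):
1. the T-handle is turned anticlockwise to unlock (twist above 0.9) (value of joint twist above 0.9 rad), for 0.1 s.
2. with the handle unlocked, the foot is pressed on the board with at least 5 N (value of joint twist above 0.6 rad and contact force between foot and board above 5 N), for 0.1 s.
At the end, for the whole second after the job is handed in: the T-handle is turned back and locked (twist below 0.2), the foot presses on the board with 6 to 14 N, the leg is at rest, and the board lies within 8 mm of where it started (value of joint twist below 0.2 rad and contact force between foot and board between 6 and 14 N and distance of board from where it was at the start of the episode below 0.008 m and velocity of joint leg between -0.002 and 0.002 m/s); the robot touches nothing.
It fails at once if the foot presses on the board with more than 20 N (contact force between foot and board above 20 N).
It fails at once if the board is shifted by more than 15 mm (distance of board from where it was at the start of the episode above 0.015 m).
It fails at once if a bystander is moved by more than 30 mm (distance of any of pencil, offcut, mallet, screwdriver, glue, screwjar, plane from where it was at the start of the episode above 0.03 m).
It also fails if it takes over 51 s, if anything falls off the work surface, if the arm or the gripper's body presses on something with over 40 N, if the wrist force passes 120 N, or if a joint passes its speed limit or range.

## Working session

There is one attempt and no reset: what is moved stays moved. The work goes in short steps, Python scripts to look and compute and a tool call to move; the robot and the scene stay as the last step left them, time stands still between calls to the robot, and variables do not carry over. Pictures are saved under pics/ and viewed, at most 10 in all, crops included, and the job is handed in when it is done.

Besides the shell and the picture viewer there is one more tool, called after "Request:" by a JSON object that holds its "name" and its "arguments", one argument or row to a line. servo_tool: Moves the arm, as the interface text tells. Its arguments: {"type":"object","properties":{"targets":{"type":"array"},"gripper":{"type":"number"}},"required":["targets"]}

```bash
mkdir -p pics; ls; python3 - <<'E'
from rig import bot, viewer
import cv2,numpy as np,pickle
d={}
for n in ("scene","side"):
    c=viewer.capture(n); d[n]=c
    cv2.imwrite(f"pics/{n}0.png",c["color"][:,:,::-1])
pickle.dump(d,open("cap0.pkl","wb"))
s=bot.read_state(); print(s,bot.grip_point_offset)
E
```

```text
pics
{'time_s': 0.1, 'joint_positions': array([-8.34517176e+01,  3.02723446e+01,  8.21503131e+01,  4.49955440e-04,
        6.76908330e+01, -1.02282692e+01]), 'qvel': array([ 0.0334351 , -0.03983916, -0.17122813,  0.01304942,  0.04617577,
        0.01758802]), 'tau': array([-2.20336033e-04, -4.40985739e+01, -1.77150089e+01,  6.34259032e-02,
        5.33749640e-02, -4.86072213e-05]), 'position': array([ 0.18034175, -0.59770903,  0.22167635]), 'tcp_rot': array([[ 9.57438606e-01,  2.88636914e-01, -2.18671640e-04],
       [ 2.88636774e-01, -9.57436649e-01,  1.96869135e-03],
       [ 3.58872753e-04, -1.94801778e-03, -9.99998038e-01]]), 'force': array([ 0.27926256,  0.39865696, -0.40836956]), 'moment': array([ 0.06211628, -0.01557093,  0.04649254]), 'grasp_force': 0.0, 'opening': 0.9972491977921351} 0.0187
```

View pics/scene0.png

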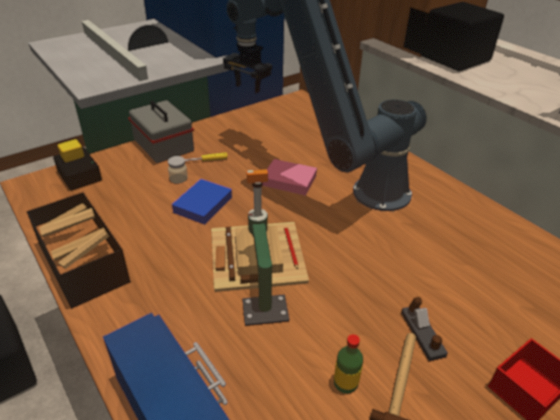

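View pics/side0.png

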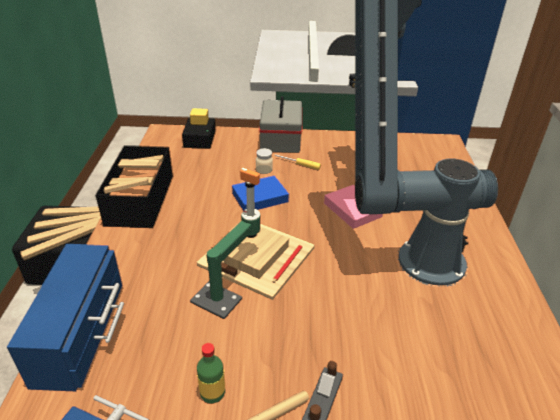

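The scene view shows the orange T-handle at about (258,175) and its stand plate at (265,310). The side view shows the handle at (251,177) and the plate at (217,299). The pale board lies under the sleeve. The blue (203,200) and pink (290,177) blocks are look-alikes, so I'll leave them alone. There's only one orange T-handle.

```bash
cat > h.py <<'E'
import numpy as np,cv2
def ray(c,p):
    R=np.array(c["R"]);t=np.array(c["t"]);d=R.T@np.linalg.solve(c["camera_matrix"],[p[0],p[1],1.]);return -R.T@t,d/np.linalg.norm(d)
def plane(c,p,z):
    o,d=ray(c,p);return o+d*(z-o[2])/d[2]
def tri(rs):
    A=sum(np.eye(3)-np.outer(d,d) for o,d in rs);b=sum((np.eye(3)-np.outer(d,d))@o for o,d in rs);X=np.linalg.solve(A,b)
    return X,[np.linalg.norm(np.cross(X-o,d)) for o,d in rs]
def orange(c,box=None):
    h=cv2.cvtColor(c["color"],cv2.COLOR_RGB2HSV)
    m=cv2.inRange(h,(4,190,120),(16,255,255))
    if box: k=np.zeros_like(m);x0,y0,x1,y1=box;k[y0:y1,x0:x1]=255;m&=k
    return m
E
python3 - <<'E'
import pickle;from h import *
d=pickle.load(open("cap0.pkl","rb"))
bx={"scene":(235,160,282,190),"side":(230,160,275,190)};rs=[]
big=[]
for n in bx:
    m=orange(d[n],bx[n]);k,l,st,ce=cv2.connectedComponentsWithStats(m)
    i=1+np.argmax(st[1:,4]);print(n,st[i],ce[i])
    cs,_=cv2.findContours((l==i).astype('uint8'),0,2);print(cv2.minAreaRect(cs[0]))
    r=cv2.minAreaRect(cs[0]);rs.append(ray(d[n],r[0]))
    x0,y0,x1,y1=bx[n];im=d[n]["color"][y0-10:y1+50,x0-20:x1+20,::-1]
    big.append(cv2.resize(im,(390,500),interpolation=cv2.INTER_CUBIC))
cv2.imwrite("pics/crop.png",np.hstack(big))
X,e=tri(rs);print(X,e)
B=tri([ray(d["scene"],(265,309)),ray(d["side"],(217,299))]);print(B)
print(plane(d["scene"],(265,309),.01),plane(d["side"],(217,299),.01))
for n in d: # bar ends
    c=d[n];print(n,-np.array(c["R"]).T@c["t"])
E
```

```text
scene [247 169  20   7  88] [258.43181818 172.26136364]
((256.45904541015625, 172.0491943359375), (5.613215446472168, 19.37464714050293), 84.80557250976562)
side [246 176   3   4   5] [247.2 177.4]
((247.50003051757812, 177.50001525878906), (2.236067771911621, 2.2360680103302), 63.43495178222656)
[0.56581509 0.04292221 0.32559071] [np.float64(0.008391026229116388), np.float64(0.008391026229116253)]
(array([0.64707513, 0.1958457 , 0.00089485]), [np.float64(0.0006930806737180934), np.float64(0.0006930806737179369)])
[0.65102245 0.20125866 0.01      ] [0.64549695 0.20500818 0.01      ]
scene [1.14554769 0.91228431 1.05061649]
side [0.45373076 1.15172399 1.05391729]
```

View pics/crop.png

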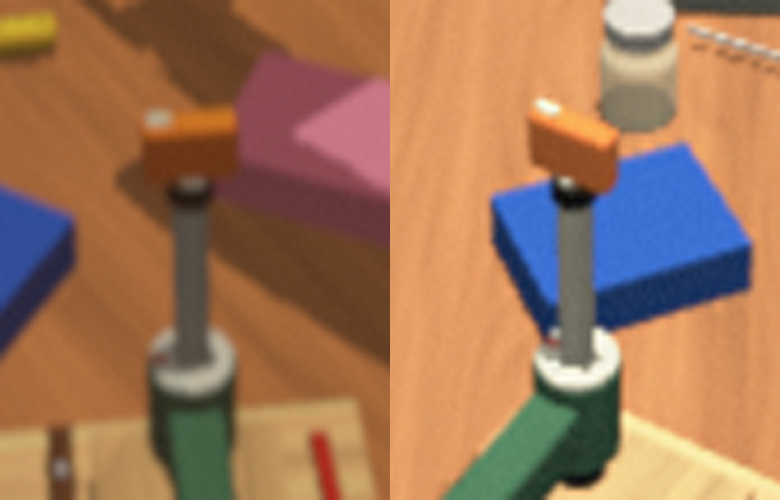

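The crop confirms the orange T-bar on the steel leg above the white-topped green sleeve. Its centre is at about (257.6,176.1) in the scene view and (250.1,176.6) in the side view.

```bash
python3 - <<'E'
import pickle;from h import *
d=pickle.load(open("cap0.pkl","rb"))
s,q=d["scene"],d["side"]
X,e=tri([ray(s,(257.6,176.1)),ray(q,(250.1,176.6))]);print(X,e)
B=np.array([.648,.203])
v=B-X[:2];print(np.linalg.norm(v),np.degrees(np.arctan2(v[1],v[0])))
# red end / sleeve top
print(tri([ray(s,(215+192/4.48,150+360/5.56)),ray(q,(210+187/4.59,150+357/5.56))]))
from rig import bot
st=bot.read_state();R=st["tcp_rot"];print(R.T@(np.array([X[0],X[1],.47])-st["position"]))
E
```

```text
[0.56080479 0.03819891 0.31693849] [np.float64(0.0010230491640078226), np.float64(0.0010230491640079785)]
0.18644679129864797 62.11696678316162
(array([0.56137167, 0.037907  , 0.18708179]), [np.float64(0.0003517336426975779), np.float64(0.00035173364269754)])
[ 0.54790553 -0.49950962 -0.24715445]
```

Request:
{"name": "servo_tool", "arguments": {
  "targets": [
    {"offset": [0.548, -0.5, -0.237], "dr": [0, 0, 45]},
    {"offset": [0.548, -0.5, -0.237], "dr": [0, 0, 45]},
    {"offset": [0.548, -0.5, -0.237], "dr": [0, 0, 45]},
    {"offset": [0.548, -0.5, -0.237], "dr": [0, 0, 45]},
    {"offset": [0.548, -0.5, -0.237], "dr": [0, 0, 45]},
    {"offset": [0.548, -0.5, -0.237], "dr": [0, 0, 45]},
    {"offset": [0.548, -0.5, -0.237], "dr": [0, 0, 45]},
    {"offset": [0.548, -0.5, -0.237], "dr": [0, 0, 45]},
    {"offset": [0.548, -0.5, -0.237], "dr": [0, 0, 45]},
    {"offset": [0.548, -0.5, -0.237], "dr": [0, 0, 45]},
    {"offset": [0.548, -0.5, -0.237], "dr": [0, 0, 45]},
    {"offset": [0.548, -0.5, -0.237], "dr": [0, 0, 45]},
    {"offset": [0.548, -0.5, -0.237], "dr": [0, 0, 45]},
    {"offset": [0.548, -0.5, -0.237], "dr": [0, 0, 45]},
    {"offset": [0.548, -0.5, -0.237], "dr": [0, 0, 45]},
    {"offset": [0.548, -0.5, -0.237], "dr": [0, 0, 45]},
    {"offset": [0.548, -0.5, -0.237], "dr": [0, 0, 45]},
    {"offset": [0.548, -0.5, -0.237], "dr": [0, 0, 45]},
    {"offset": [0.548, -0.5, -0.237], "dr": [0, 0, 45]},
    {"offset": [0.548, -0.5, -0.237], "dr": [0, 0, 45]}
  ]
}}

```text
time_s: 1.77
position: [0.5634, 0.0432, 0.4608]
tcp_rot: [[0.884, -0.467, 0.004], [-0.467, -0.884, 0.002], [0.003, -0.004, -1.0]]
force: [0.7, -1.8, 1.1]
opening: 1.0
grasp_force: 0.0
```

Request:
{"name": "servo_tool", "arguments": {
  "targets": [
    {"offset": [0, 0, 0], "dr": [0, 0, 0]}
  ]
}}

```text
time_s: 1.85
position: [0.5611, 0.0399, 0.4591]
tcp_rot: [[0.883, -0.47, -0.001], [-0.47, -0.883, -0.0], [-0.0, 0.001, -1.0]]
force: [-0.4, 0.2, -0.4]
opening: 0.996
grasp_force: 0.0
```

```bash
python3 - <<'E'
import pickle;from h import *
from rig import bot,viewer
c=viewer.capture("wrist");pickle.dump(c,open("w1.pkl","wb"));cv2.imwrite("pics/w1.png",c["color"][:,:,::-1])
s=bot.read_state();print(s["time_s"],s["position"],s["tcp_rot"],s["joint_positions"],s["force"],s["moment"])
E
```

```text
1.9 [0.56036694 0.03879152 0.45871564] [[ 8.81675988e-01 -4.71851293e-01 -1.95171372e-03]
 [-4.71852940e-01 -8.81677144e-01 -4.64661965e-04]
 [-1.50153003e-03  1.33060315e-03 -9.99997987e-01]] [-7.41467908e+00  1.48663400e+01  6.99638826e+01 -4.10053343e-02
  9.52772303e+01  1.10736207e+02] [ 0.04445882  0.32060035 -0.88409386] [0.07179882 0.02157993 0.03352775]
```

View pics/w1.png

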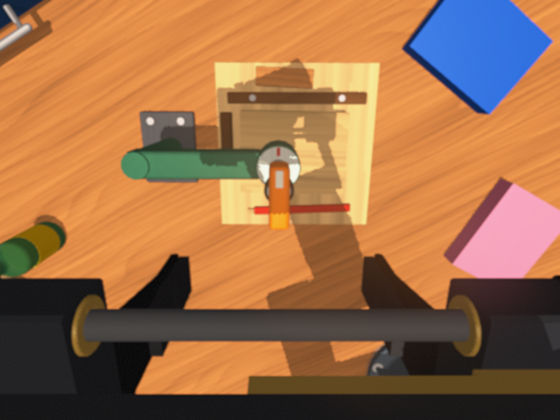

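The wrist view shows the bar at about (279,195), almost aligned with the image columns. The green arm runs left to the column at (138,165), and the board and jig are below.

```bash
python3 - <<'E'
import pickle;from h import *
c=pickle.load(open("w1.pkl","rb"))
h=cv2.cvtColor(c["color"],cv2.COLOR_RGB2HSV)
m=cv2.inRange(h,(5,190,120),(18,255,255));m[:, :262]=0;m[:,296:]=0;m[:150]=0;m[235:]=0
k,l,st,ce=cv2.connectedComponentsWithStats(m);i=1+np.argmax(st[1:,4]);print(st[i],ce[i])
cs,_=cv2.findContours((l==i).astype('uint8'),0,2);print(cv2.minAreaRect(cs[0]))
big=cv2.resize(c["color"][140:240,230:330,::-1],(600,600),interpolation=cv2.INTER_CUBIC);cv2.imwrite("pics/w1c.png",big)
print(-np.array(c["R"]).T@c["t"],np.array(c["R"]))
E
```

```text
[268 163  28  67 968] [279.37603306 197.4142562 ]
((281.5, 196.0), (66.0, 27.0), 90.0)
[6.36808728e-01 5.46889323e-04 6.20831819e-01] [[-4.68605750e-01 -8.83407087e-01  7.54932311e-04]
 [-8.41061457e-01  4.46404475e-01  3.05513780e-01]
 [-2.70230043e-01  1.42530569e-01 -9.52187356e-01]]
```

View pics/w1c.png

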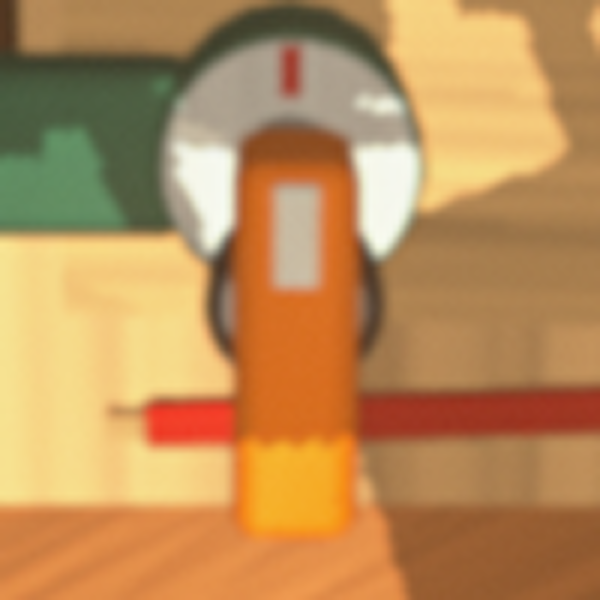

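The top face spans crop x 240–355 and y 160–535, which puts its centre at full-image (279.6,197.9). It is parallel to the image columns to within about 1°.

```bash
python3 - <<'E'
import pickle;from h import *
c=pickle.load(open("w1.pkl","rb"))
f=lambda x,y:(230+x/6-.4,140+y/6-.4)
P=[plane(c,f(*p),.336) for p in [(297,347),(297,160),(299,535),(240,347),(355,347)]];print(np.round(P,4))
v=P[2]-P[1];print(np.linalg.norm(v),np.degrees(np.arctan2(v[1],v[0])),np.linalg.norm(P[4]-P[3]))
d=pickle.load(open("cap0.pkl","rb"))
print(tri([ray(c,f(297,347)),ray(d["scene"],(257.6,172.5)),ray(d["side"],(250.1,173))]))
from rig import bot
st=bot.read_state();R=st["tcp_rot"];print(R.T@(np.array([*P[0][:2],.32-.0187])-st["position"]))
E
```

```text
[[0.5662 0.0349 0.336 ]
 [0.5893 0.0227 0.336 ]
 [0.5416 0.0475 0.336 ]
 [0.5699 0.0418 0.336 ]
 [0.5625 0.0278 0.336 ]]
0.053772305387813864 152.51097926169064 0.015897133984112435
(array([0.5615446 , 0.0364883 , 0.32705147]), [np.float64(0.0024289226613258305), np.float64(0.002132863296342455), np.float64(0.0008989858028985009)])
[0.00725032 0.0005038  0.15740574]
```

Request:
{"name": "servo_tool", "arguments": {
  "targets": [
    {"offset": [0.001, 0, 0.03], "dr": [0, 0, 0]},
    {"offset": [0.003, 0, 0.06], "dr": [0, 0, 0]},
    {"offset": [0.004, 0, 0.07], "dr": [0, 0, 0]},
    {"offset": [0.004, 0, 0.07], "dr": [0, 0, 0]},
    {"offset": [0.004, 0, 0.07], "dr": [0, 0, 0]}
  ]
}}

```text
time_s: 2.32
position: [0.564, 0.0356, 0.3896]
tcp_rot: [[0.88, -0.474, -0.001], [-0.474, -0.88, 0.0], [-0.001, 0.001, -1.0]]
force: [-0.4, -0.6, 0.0]
opening: 1.001
grasp_force: 0.0
```

```bash
python3 - <<'E'
import pickle;from h import *
from rig import bot,viewer
c=viewer.capture("wrist");pickle.dump(c,open("w2.pkl","wb"))
o=pickle.load(open("w1.pkl","rb"))
u,_=cv2.projectPoints(np.array([[.5655,.0352,.333]]),cv2.Rodrigues(np.array(c["R"]))[0],np.array(c["t"]),np.array(c["camera_matrix"]),None);u=u.ravel();print(u)
x0,y0=int(u[0])-60,int(u[1])-60;print(x0,y0)
a=cv2.resize(c["color"][y0:y0+120,x0:x0+120,::-1],(600,600),interpolation=cv2.INTER_CUBIC);cv2.imwrite("pics/w2c.png",a)
s=bot.read_state();print(s["time_s"],s["position"])
E
```

```text
[276.40569763 232.31465213]
216 172
2.3667 [0.56476731 0.03576993 0.39076062]
```

View pics/w2c.png

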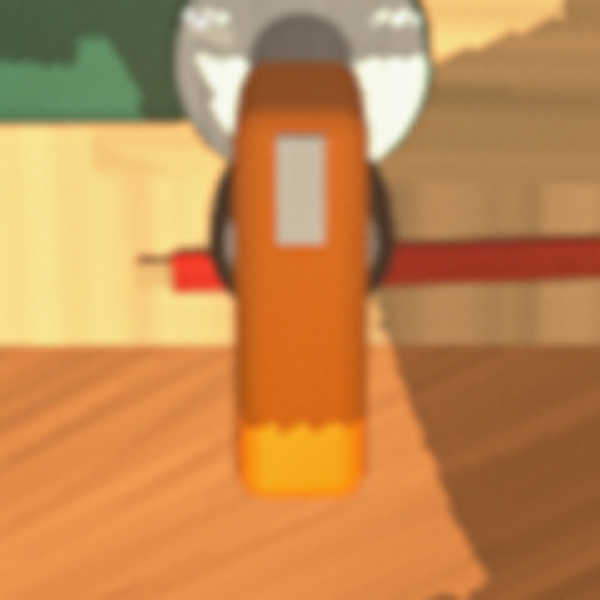

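The bar's top face spans crop y 110–495 and x 237–367, with the grey patch centred at (301,190). I'll triangulate it against the first wrist view.

```bash
python3 - <<'E'
import pickle;from h import *
a=pickle.load(open("w1.pkl","rb"));b=pickle.load(open("w2.pkl","rb"));d=pickle.load(open("cap0.pkl","rb"))
f=lambda x,y:(230+x/6-.4,140+y/6-.4);g=lambda x,y:(216+x/5-.4,172+y/5-.4)
for p,q in [((297,347),(302,302)),((297,237),(301,190)),((297,160),(302,110)),((298,535),(302,495))]:
    print(tri([ray(a,f(*p)),ray(b,g(*q))]))
print(tri([ray(a,f(297,347)),ray(b,g(302,302)),ray(d["scene"],(257.6,172.5)),ray(d["side"],(250.1,173))]))
for z in(.328,.332,.336):
    P=[plane(b,g(*q),z) for q in[(302,302),(302,110),(302,495),(237,302),(367,302)]];print(z,P[0],np.linalg.norm(P[2]-P[1]),np.linalg.norm(P[4]-P[3]),np.degrees(np.arctan2(*(P[1]-P[2])[1::-1])))
E
```

```text
(array([0.56504501, 0.03558092, 0.33095217]), [np.float64(0.00014489668224504116), np.float64(0.00014489668224507374)])
(array([0.57954194, 0.02795848, 0.33365516]), [np.float64(0.00013700970077396016), np.float64(0.0001370097007739412)])
(array([0.58897639, 0.02287103, 0.33411202]), [np.float64(3.0445648679152843e-05), np.float64(3.0445648679180856e-05)])
(array([0.54051733, 0.04855004, 0.33211511]), [np.float64(0.0003158868894285303), np.float64(0.00031588688942866514)])
(array([0.56206818, 0.03649675, 0.32686971]), [np.float64(0.0018919866469302331), np.float64(0.0015889555661349167), np.float64(0.0026640035672740627), np.float64(0.0012087565819089649)])
0.328 [0.56412789 0.03623437 0.328     ] 0.055303984575124386 0.017435856863881768 -28.218070039213085
0.332 [0.56548182 0.03551092 0.332     ] 0.05431269634462728 0.017123330382642053 -28.21807003921309
0.336 [0.56683575 0.03478747 0.336     ] 0.05332140811413027 0.016810803901402393 -28.218070039213046
```

Request:
{"name": "servo_tool", "arguments": {
  "targets": [
    {"offset": [0, 0, 0.03], "dr": [0, 0, 0]},
    {"offset": [0, 0, 0.06], "dr": [0, 0, 0]},
    {"offset": [0, 0, 0.08], "dr": [0, 0, 0]},
    {"offset": [0, 0, 0.088], "dr": [0, 0, 0]},
    {"offset": [0, 0, 0.088], "dr": [0, 0, 0]},
    {"offset": [0, 0, 0.088], "dr": [0, 0, 0]},
    {"offset": [0, 0, 0.088], "dr": [0, 0, 0]}
  ]
}}

```text
time_s: 2.95
position: [0.5659, 0.0364, 0.3039]
tcp_rot: [[0.881, -0.473, 0.005], [-0.473, -0.881, -0.001], [0.004, -0.002, -1.0]]
force: [0.3, 0.2, -0.6]
opening: 1.001
grasp_force: 0.0
```

```bash
python3 - <<'E'
import pickle;from h import *
d=pickle.load(open("cap0.pkl","rb"))
a=d["scene"]["color"][215:295,205:312,::-1];b=d["side"]["color"][215:295,195:318,::-1]
a=cv2.resize(a,None,fx=6,fy=6,interpolation=cv2.INTER_CUBIC);b=cv2.resize(b,None,fx=6,fy=6,interpolation=cv2.INTER_CUBIC)
cv2.imwrite("pics/ba.png",a);cv2.imwrite("pics/bb.png",b);print(a.shape,b.shape)
from rig import bot
s=bot.read_state();print(s["time_s"],s["position"],s["force"],s["moment"])
E
```

```text
(480, 642, 3) (480, 738, 3)
2.95 [0.56592934 0.03638707 0.303909  ] [ 0.31672096  0.24838777 -0.62309945] [0.11217101 0.03871217 0.03675895]
```

View pics/ba.png

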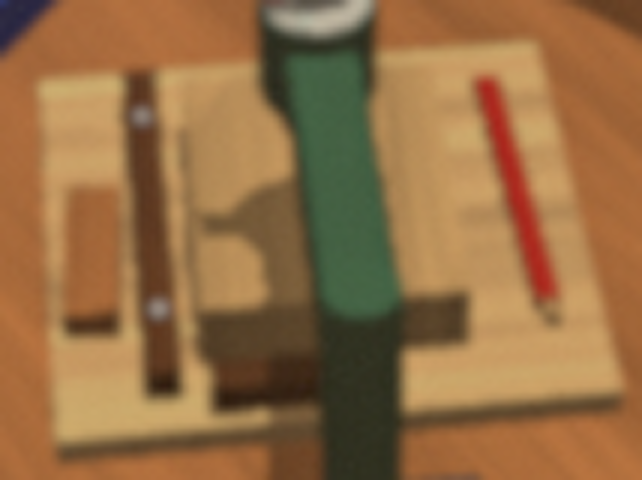

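View pics/bb.png

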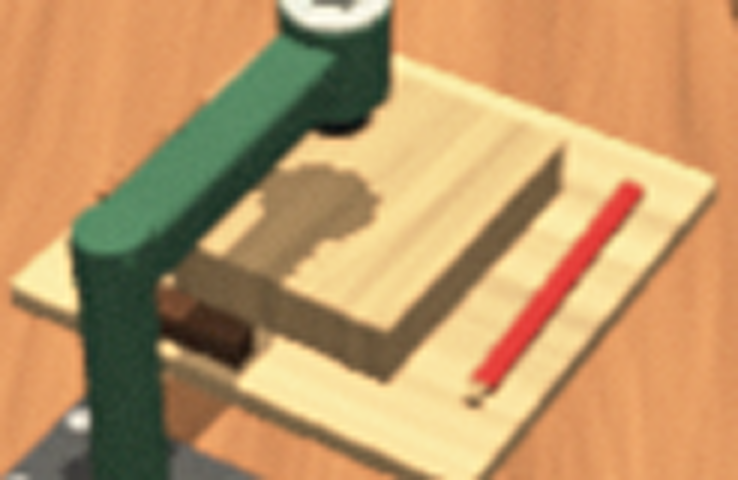

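The nearest board corner has its top at scene (467,292) and side (387,332) in crop pixels, and its bottom at (467,340) and (385,381). Triangulating these gives the board's top height.

```bash
python3 - <<'E'
import pickle;from h import *
d=pickle.load(open("cap0.pkl","rb"))
f=lambda p:ray(d["scene"],(205+p[0]/6-.4,215+p[1]/6-.4));g=lambda p:ray(d["side"],(195+p[0]/6-.4,215+p[1]/6-.4))
for p,q in[((467,292),(387,332)),((467,340),(385,381)),((540,42),(715,180)),((548,298),(488,385))]: print(tri([f(p),g(q)]))
E
```

```text
(array([0.53243449, 0.11898313, 0.04686516]), [np.float64(0.0007571392113174336), np.float64(0.0007571392113174056)])
(array([0.5333566 , 0.12144173, 0.016322  ]), [np.float64(0.0010194096309991344), np.float64(0.0010194096309991709)])
(array([ 0.369175  , -0.03404461,  0.01873911]), [np.float64(0.0008197137050893676), np.float64(0.0008197137050893774)])
(array([0.4829321 , 0.12054584, 0.01527722]), [np.float64(0.0008767565931546385), np.float64(0.0008767565931545386)])
```

Request:
{"name": "servo_tool", "arguments": {
  "targets": [
    {"offset": [0, 0, 0], "dr": [0, 0, 0]},
    {"offset": [0, 0, 0], "dr": [0, 0, 0]},
    {"offset": [0, 0, 0], "dr": [0, 0, 0]},
    {"offset": [0, 0, 0], "dr": [0, 0, 0]},
    {"offset": [0, 0, 0], "dr": [0, 0, 0]},
    {"offset": [0, 0, 0], "dr": [0, 0, 0]},
    {"offset": [0, 0, 0], "dr": [0, 0, 0]},
    {"offset": [0, 0, 0], "dr": [0, 0, 0]}
  ],
  "gripper": 1
}}

```text
time_s: 3.62
position: [0.5643, 0.0366, 0.3015]
tcp_rot: [[0.881, -0.473, -0.0], [-0.473, -0.881, 0.0], [-0.0, 0.0, -1.0]]
force: [-0.6, 0.2, 0.4]
opening: 0.478
grasp_force: 0.0
```

Request:
{"name": "servo_tool", "arguments": {
  "targets": [
    {"offset": [0, 0, 0], "dr": [0, 0, 0]},
    {"offset": [0, 0, 0], "dr": [0, 0, 0]},
    {"offset": [0, 0, 0], "dr": [0, 0, 0]},
    {"offset": [0, 0, 0], "dr": [0, 0, 0]},
    {"offset": [0, 0, 0], "dr": [0, 0, 0]},
    {"offset": [0, 0, 0], "dr": [0, 0, 0]},
    {"offset": [0, 0, 0], "dr": [0, 0, 0]},
    {"offset": [0, 0, 0], "dr": [0, 0, 0]}
  ],
  "gripper": 1
}}

```text
time_s: 4.28
position: [0.5639, 0.036, 0.3022]
tcp_rot: [[0.881, -0.473, -0.001], [-0.473, -0.881, -0.001], [0.0, 0.001, -1.0]]
force: [-3.5, -2.3, 5.6]
opening: 0.219
grasp_force: 32.4
```

Request:
{"name": "servo_tool", "arguments": {
  "targets": [
    {"offset": [0, 0, 0], "dr": [0, 0, -5]},
    {"offset": [0, 0, 0], "dr": [0, 0, -10]},
    {"offset": [0, 0, 0], "dr": [0, 0, -15]},
    {"offset": [0, 0, 0], "dr": [0, 0, -20]},
    {"offset": [0, 0, 0], "dr": [0, 0, -25]},
    {"offset": [0, 0, 0], "dr": [0, 0, -30]},
    {"offset": [0, 0, 0], "dr": [0, 0, -35]},
    {"offset": [0, 0, 0], "dr": [0, 0, -40]},
    {"offset": [0, 0, 0], "dr": [0, 0, -45]},
    {"offset": [0, 0, 0], "dr": [0, 0, -50]},
    {"offset": [0, 0, 0], "dr": [0, 0, -55]},
    {"offset": [0, 0, 0], "dr": [0, 0, -60]},
    {"offset": [0, 0, 0], "dr": [0, 0, -65]},
    {"offset": [0, 0, 0], "dr": [0, 0, -67]},
    {"offset": [0, 0, 0], "dr": [0, 0, -67]},
    {"offset": [0, 0, 0], "dr": [0, 0, -67]},
    {"offset": [0, 0, 0], "dr": [0, 0, -67]}
  ]
}}

```text
time_s: 5.7
position: [0.5638, 0.0369, 0.3013]
tcp_rot: [[0.78, 0.625, -0.001], [0.625, -0.78, 0.001], [-0.001, -0.001, -1.0]]
force: [-2.1, 0.1, 0.5]
opening: 0.211
grasp_force: 34.9
```

```bash
python3 - <<'E'
from rig import bot,viewer
import cv2,numpy as np
s=bot.read_state();R=s["tcp_rot"];print(s["time_s"],s["position"],s["force"],s["moment"],np.degrees(np.arctan2(R[1,0],R[0,0])))
E
```

```text
5.7 [0.56377943 0.03693209 0.30127264] [-2.13459414  0.07377498  0.48333599] [ 0.04178997  0.48009556 -0.18746752] 38.714905351849914
```

Request:
{"name": "servo_tool", "arguments": {
  "targets": [
    {"offset": [0, 0, 0.002], "dr": [0, 0, 0]},
    {"offset": [0, 0, 0.006], "dr": [0, 0, 0]},
    {"offset": [0, 0, 0.01], "dr": [0, 0, 0]},
    {"offset": [0, 0, 0.014], "dr": [0, 0, 0]},
    {"offset": [0, 0, 0.018], "dr": [0, 0, 0]},
    {"offset": [0, 0, 0.022], "dr": [0, 0, 0]},
    {"offset": [0, 0, 0.026], "dr": [0, 0, 0]},
    {"offset": [0, 0, 0.03], "dr": [0, 0, 0]},
    {"offset": [0, 0, 0.034], "dr": [0, 0, 0]},
    {"offset": [0, 0, 0.038], "dr": [0, 0, 0]},
    {"offset": [0, 0, 0.042], "dr": [0, 0, 0]},
    {"offset": [0, 0, 0.045], "dr": [0, 0, 0]},
    {"offset": [0, 0, 0.047], "dr": [0, 0, 0]},
    {"offset": [0, 0, 0.049], "dr": [0, 0, 0]},
    {"offset": [0, 0, 0.05], "dr": [0, 0, 0]},
    {"offset": [0, 0, 0.05], "dr": [0, 0, 0]},
    {"offset": [0, 0, 0.05], "dr": [0, 0, 0]}
  ]
}}

```text
time_s: 7.12
position: [0.5638, 0.0369, 0.2509]
tcp_rot: [[0.78, 0.626, -0.001], [0.626, -0.78, 0.001], [-0.001, -0.001, -1.0]]
force: [-4.3, 2.0, -1.5]
opening: 0.213
grasp_force: 34.3
```

Request:
{"name": "servo_tool", "arguments": {
  "targets": [
    {"offset": [0, 0, 0.0003], "dr": [0, 0, 0]},
    {"offset": [0, 0, 0.0006], "dr": [0, 0, 0]},
    {"offset": [0, 0, 0.001], "dr": [0, 0, 0]},
    {"offset": [0, 0, 0.001], "dr": [0, 0, 0]}
  ]
}}

```text
time_s: 7.45
position: [0.5638, 0.0369, 0.2505]
tcp_rot: [[0.78, 0.626, -0.001], [0.626, -0.78, 0.0], [-0.001, -0.001, -1.0]]
force: [-4.5, 2.2, -0.1]
opening: 0.21
grasp_force: 35.1
```

Request:
{"name": "servo_tool", "arguments": {
  "targets": [
    {"offset": [0, 0, 0.0005], "dr": [0, 0, 0]},
    {"offset": [0, 0, 0.001], "dr": [0, 0, 0]},
    {"offset": [0, 0, 0.0015], "dr": [0, 0, 0]},
    {"offset": [0, 0, 0.002], "dr": [0, 0, 0]},
    {"offset": [0, 0, 0.002], "dr": [0, 0, 0]}
  ]
}}

```text
time_s: 7.87
position: [0.5639, 0.0369, 0.2485]
tcp_rot: [[0.78, 0.626, -0.001], [0.626, -0.78, 0.0], [-0.0, -0.001, -1.0]]
force: [-5.4, 2.3, 1.1]
opening: 0.212
grasp_force: 35.2
```

Request:
{"name": "servo_tool", "arguments": {
  "targets": [
    {"offset": [0, 0, 0.0005], "dr": [0, 0, 0]},
    {"offset": [0, 0, 0.001], "dr": [0, 0, 0]},
    {"offset": [0, 0, 0.0015], "dr": [0, 0, 0]},
    {"offset": [0, 0, 0.002], "dr": [0, 0, 0]},
    {"offset": [0, 0, 0.002], "dr": [0, 0, 0]}
  ]
}}

```text
time_s: 8.28
position: [0.5639, 0.0369, 0.2465]
tcp_rot: [[0.78, 0.626, -0.001], [0.626, -0.78, 0.0], [-0.0, -0.001, -1.0]]
force: [-5.1, 1.5, 1.3]
opening: 0.215
grasp_force: 35.2
```

Request:
{"name": "servo_tool", "arguments": {
  "targets": [
    {"offset": [0, 0, 0.0005], "dr": [0, 0, 0]},
    {"offset": [0, 0, 0.001], "dr": [0, 0, 0]},
    {"offset": [0, 0, 0.001], "dr": [0, 0, 0]}
  ]
}}

```text
time_s: 8.53
position: [0.5639, 0.0369, 0.2455]
tcp_rot: [[0.78, 0.626, -0.001], [0.626, -0.78, 0.0], [-0.0, -0.001, -1.0]]
force: [-4.5, 2.9, 2.0]
opening: 0.212
grasp_force: 35.2
```

Request:
{"name": "servo_tool", "arguments": {
  "targets": [
    {"offset": [0, 0, 0.0005], "dr": [0, 0, 0]},
    {"offset": [0, 0, 0.001], "dr": [0, 0, 0]},
    {"offset": [0, 0, 0.001], "dr": [0, 0, 0]}
  ]
}}

```text
time_s: 8.78
position: [0.5639, 0.0369, 0.2445]
tcp_rot: [[0.78, 0.626, -0.001], [0.626, -0.78, 0.0], [-0.0, -0.001, -1.0]]
force: [-5.7, 1.9, 1.3]
opening: 0.217
grasp_force: 35.2
```

Request:
{"name": "servo_tool", "arguments": {
  "targets": [
    {"offset": [0, 0, 0.0005], "dr": [0, 0, 0]},
    {"offset": [0, 0, 0.001], "dr": [0, 0, 0]},
    {"offset": [0, 0, 0.001], "dr": [0, 0, 0]}
  ]
}}

```text
time_s: 9.03
position: [0.5639, 0.0369, 0.2435]
tcp_rot: [[0.78, 0.626, -0.001], [0.626, -0.78, 0.0], [-0.0, -0.001, -1.0]]
force: [-5.2, 1.9, 2.1]
opening: 0.216
grasp_force: 35.2
```

Request:
{"name": "servo_tool", "arguments": {
  "targets": [
    {"offset": [0, 0, 0.0005], "dr": [0, 0, 0]},
    {"offset": [0, 0, 0.001], "dr": [0, 0, 0]},
    {"offset": [0, 0, 0.001], "dr": [0, 0, 0]}
  ]
}}

```text
time_s: 9.28
position: [0.5639, 0.0369, 0.2425]
tcp_rot: [[0.78, 0.626, -0.001], [0.626, -0.78, 0.0], [-0.0, -0.001, -1.0]]
force: [-4.9, 2.7, 1.9]
opening: 0.214
grasp_force: 35.2
```

Request:
{"name": "servo_tool", "arguments": {
  "targets": [
    {"offset": [0, 0, 0.0005], "dr": [0, 0, 0]},
    {"offset": [0, 0, 0.001], "dr": [0, 0, 0]},
    {"offset": [0, 0, 0.001], "dr": [0, 0, 0]}
  ]
}}

```text
time_s: 9.53
position: [0.5639, 0.0369, 0.2415]
tcp_rot: [[0.78, 0.626, -0.001], [0.626, -0.78, 0.0], [-0.0, -0.001, -1.0]]
force: [-4.8, 2.4, 0.5]
opening: 0.213
grasp_force: 35.2
```

Request:
{"name": "servo_tool", "arguments": {
  "targets": [
    {"offset": [0, 0, 0.0005], "dr": [0, 0, 0]},
    {"offset": [0, 0, 0.001], "dr": [0, 0, 0]},
    {"offset": [0, 0, 0.001], "dr": [0, 0, 0]}
  ]
}}

```text
time_s: 9.78
position: [0.5639, 0.0369, 0.2408]
tcp_rot: [[0.78, 0.626, -0.001], [0.626, -0.78, 0.0], [-0.0, -0.001, -1.0]]
force: [-5.4, 1.7, 3.0]
opening: 0.215
grasp_force: 35.7
```

Request:
{"name": "servo_tool", "arguments": {
  "targets": [
    {"offset": [0, 0, 0.0003], "dr": [0, 0, 0]},
    {"offset": [0, 0, 0.0005], "dr": [0, 0, 0]},
    {"offset": [0, 0, 0.0005], "dr": [0, 0, 0]},
    {"offset": [0, 0, 0.0005], "dr": [0, 0, 0]}
  ]
}}

```text
time_s: 10.12
position: [0.5639, 0.0369, 0.2406]
tcp_rot: [[0.78, 0.626, -0.001], [0.626, -0.78, 0.0], [-0.0, -0.001, -1.0]]
force: [-6.3, 1.9, 4.8]
opening: 0.215
grasp_force: 36.5
```

Request:
{"name": "servo_tool", "arguments": {
  "targets": [
    {"offset": [0, 0, 0.0003], "dr": [0, 0, 0]},
    {"offset": [0, 0, 0.0006], "dr": [0, 0, 0]},
    {"offset": [0, 0, 0.0006], "dr": [0, 0, 0]},
    {"offset": [0, 0, 0.0006], "dr": [0, 0, 0]}
  ]
}}

```text
time_s: 10.45
position: [0.5639, 0.0369, 0.2403]
tcp_rot: [[0.78, 0.626, -0.0], [0.626, -0.78, 0.0], [-0.0, -0.001, -1.0]]
force: [-7.4, 2.1, 5.5]
opening: 0.213
grasp_force: 37.1
```

Request:
{"name": "servo_tool", "arguments": {
  "targets": [
    {"offset": [0, 0, 0], "dr": [0, 0, 0]},
    {"offset": [0, 0, 0], "dr": [0, 0, 0]}
  ]
}}

```text
time_s: 10.62
position: [0.5639, 0.0369, 0.2403]
tcp_rot: [[0.78, 0.626, -0.0], [0.626, -0.78, 0.0], [-0.0, -0.001, -1.0]]
force: [-5.9, 2.9, 6.1]
opening: 0.214
grasp_force: 37.1
```

Request:
{"name": "servo_tool", "arguments": {
  "targets": [
    {"offset": [0, 0, 0.0004], "dr": [0, 0, 0]},
    {"offset": [0, 0, 0.0008], "dr": [0, 0, 0]},
    {"offset": [0, 0, 0.0008], "dr": [0, 0, 0]},
    {"offset": [0, 0, 0.0008], "dr": [0, 0, 0]}
  ]
}}

```text
time_s: 10.95
position: [0.5639, 0.0369, 0.24]
tcp_rot: [[0.78, 0.626, -0.0], [0.626, -0.78, 0.0], [0.0, -0.0, -1.0]]
force: [-7.9, 1.7, 7.6]
opening: 0.213
grasp_force: 38.0
```

```bash
python3 - <<'E'
from rig import bot,viewer
for i in range(6):
    viewer.capture("scene");s=bot.read_state();print(s["time_s"],s["position"][2],s["force"])
E
```

```text
11.0 0.23996391440267403 [-6.92705049  2.660241    6.52074719]
11.05 0.23996621646833605 [-5.91176116  2.65873045  8.36076888]
11.1 0.23996879600284737 [-7.04760196  2.67756116  8.15075281]
11.15 0.23999053138670284 [-5.89022597  2.41519627  7.33422139]
11.2 0.23994177291423321 [-6.70717087  2.39183042  7.60779093]
11.25 0.23994335631251004 [-7.81862396  1.78502224  8.34050178]
```

Request:
{"name": "servo_tool", "arguments": {
  "targets": [
    {"offset": [0, 0, 0.0004], "dr": [0, 0, 0]},
    {"offset": [0, 0, 0.0008], "dr": [0, 0, 0]},
    {"offset": [0, 0, 0.0011], "dr": [0, 0, 0]},
    {"offset": [0, 0, 0.0011], "dr": [0, 0, 0]},
    {"offset": [0, 0, 0.0011], "dr": [0, 0, 0]}
  ]
}}

```text
time_s: 11.67
position: [0.5639, 0.0369, 0.2395]
tcp_rot: [[0.78, 0.626, 0.0], [0.626, -0.78, 0.0], [0.0, -0.0, -1.0]]
force: [-8.9, 2.0, 10.7]
opening: 0.218
grasp_force: 39.4
```

```bash
python3 - <<'E'
from rig import bot,viewer
import numpy as np
L=[]
for i in range(10):
    viewer.capture("scene");s=bot.read_state();L.append([s["position"][2]*1000,*s["force"],*s["moment"]])
print(s["time_s"],np.round(np.mean(L,0),3),np.std(L,0)[:4])
E
```

```text
12.1667 [ 2.39515e+02 -8.30600e+00  2.23200e+00  1.10540e+01  4.76000e-01
  1.52300e+00 -1.79000e-01] [0.0123436  0.36953491 0.36816183 0.61485246]
```

Request:
{"name": "servo_tool", "arguments": {
  "targets": [
    {"offset": [0, 0, 0], "dr": [0, 0, 5]},
    {"offset": [0, 0, 0], "dr": [0, 0, 10]},
    {"offset": [0, 0, 0], "dr": [0, 0, 15]},
    {"offset": [0, 0, 0], "dr": [0, 0, 20]},
    {"offset": [0, 0, 0], "dr": [0, 0, 25]},
    {"offset": [0, 0, 0], "dr": [0, 0, 30]},
    {"offset": [0, 0, 0], "dr": [0, 0, 35]},
    {"offset": [0, 0, 0], "dr": [0, 0, 40]},
    {"offset": [0, 0, 0], "dr": [0, 0, 45]},
    {"offset": [0, 0, 0], "dr": [0, 0, 50]},
    {"offset": [0, 0, 0], "dr": [0, 0, 55]},
    {"offset": [0, 0, 0], "dr": [0, 0, 60]},
    {"offset": [0, 0, 0], "dr": [0, 0, 64]},
    {"offset": [0, 0, 0], "dr": [0, 0, 67]},
    {"offset": [0, 0, 0], "dr": [0, 0, 67]},
    {"offset": [0, 0, 0], "dr": [0, 0, 67]},
    {"offset": [0, 0, 0], "dr": [0, 0, 67]}
  ]
}}

```text
time_s: 13.58
position: [0.564, 0.0358, 0.2395]
tcp_rot: [[0.882, -0.471, 0.0], [-0.471, -0.882, -0.002], [0.001, 0.002, -1.0]]
force: [-7.9, -0.9, 10.9]
opening: 0.216
grasp_force: 39.8
```

```bash
python3 - <<'E'
from rig import bot,viewer
import numpy as np
L=[]
for i in range(6):
    viewer.capture("scene");s=bot.read_state();L.append([s["position"][2]*1000,*s["force"],*s["moment"]])
R=s["tcp_rot"];print(s["time_s"],s["position"],np.round(np.mean(L,0),3),np.degrees(np.arctan2(R[1,0],R[0,0])))
E
```

```text
13.8833 [0.56397169 0.03580554 0.2395312 ] [ 2.39518e+02 -8.38500e+00 -6.50000e-02  1.05510e+01  1.07000e-01
  1.54000e+00  1.83000e-01] -28.10685424961965
```

Request:
{"name": "servo_tool", "arguments": {
  "targets": [
    {"offset": [0, 0, 0], "dr": [0, 0, 2]},
    {"offset": [0, 0, 0], "dr": [0, 0, 3]},
    {"offset": [0, 0, 0], "dr": [0, 0, 3]},
    {"offset": [0, 0, 0], "dr": [0, 0, 3]}
  ]
}}

```text
time_s: 14.22
position: [0.5639, 0.0358, 0.2395]
tcp_rot: [[0.857, -0.516, 0.0], [-0.516, -0.857, -0.003], [0.001, 0.002, -1.0]]
force: [-9.2, -0.2, 10.9]
opening: 0.213
grasp_force: 40.9
```

```bash
python3 - <<'E'
from rig import bot
import numpy as np
s=bot.read_state()
R=s["tcp_rot"];print(s["time_s"],s["position"],s["force"],s["moment"],np.degrees(np.arctan2(R[1,0],R[0,0])))
E
```

```text
14.2167 [0.56393678 0.03579601 0.23951993] [-9.2231264  -0.18375013 10.91821182] [0.0988196  1.48609372 0.35654204] -31.068779494018116
```

Request:
{"name": "servo_tool", "arguments": {
  "targets": [
    {"offset": [0, 0, 0], "dr": [0, 0, -3]},
    {"offset": [0, 0, 0], "dr": [0, 0, -3]},
    {"offset": [0, 0, 0], "dr": [0, 0, -3]},
    {"offset": [0, 0, 0], "dr": [0, 0, -3]},
    {"offset": [0, 0, 0], "dr": [0, 0, -3]},
    {"offset": [0, 0, 0], "dr": [0, 0, -3]},
    {"offset": [0, 0, 0], "dr": [0, 0, -3]},
    {"offset": [0, 0, 0], "dr": [0, 0, -3]},
    {"offset": [0, 0, 0], "dr": [0, 0, -3]},
    {"offset": [0, 0, 0], "dr": [0, 0, -3]},
    {"offset": [0, 0, 0], "dr": [0, 0, -3]},
    {"offset": [0, 0, 0], "dr": [0, 0, -3]}
  ],
  "gripper": -1
}}

```text
time_s: 15.22
position: [0.5643, 0.0366, 0.2375]
tcp_rot: [[0.881, -0.473, -0.0], [-0.473, -0.881, -0.0], [-0.0, 0.0, -1.0]]
force: [-0.2, -0.3, 0.5]
opening: 0.978
grasp_force: 0.0
```

Request:
{"name": "servo_tool", "arguments": {
  "targets": [
    {"offset": [0, 0, -0.02], "dr": [0, 0, 0]},
    {"offset": [0, 0, -0.05], "dr": [0, 0, 0]},
    {"offset": [0, 0, -0.09], "dr": [0, 0, 0]},
    {"offset": [0, 0, -0.13], "dr": [0, 0, 0]},
    {"offset": [0, 0, -0.16], "dr": [0, 0, 0]},
    {"offset": [0, 0, -0.16], "dr": [0, 0, 0]},
    {"offset": [0, 0, -0.16], "dr": [0, 0, 0]},
    {"offset": [0, 0, -0.16], "dr": [0, 0, 0]}
  ]
}}

```text
time_s: 15.88
position: [0.5636, 0.0367, 0.3968]
tcp_rot: [[0.881, -0.473, -0.002], [-0.473, -0.881, 0.0], [-0.001, 0.001, -1.0]]
force: [-0.4, -0.7, -0.1]
opening: 1.0
grasp_force: 0.0
```

```bash
python3 - <<'E'
from rig import bot,viewer
import cv2,numpy as np
c=viewer.capture("wrist")["color"][90:330,150:400,::-1];d=viewer.capture("side")["color"][150:310,180:330,::-1]
cv2.imwrite("pics/end.png",np.hstack([cv2.resize(c,(400,384)),cv2.resize(d,(360,384))]))
s=bot.read_state();print(s["time_s"],s["position"],s["force"])
E
```

```text
15.9833 [0.56327206 0.03674084 0.39553909] [ 0.36503423 -0.50633608 -0.5559186 ]
```

View pics/end.png

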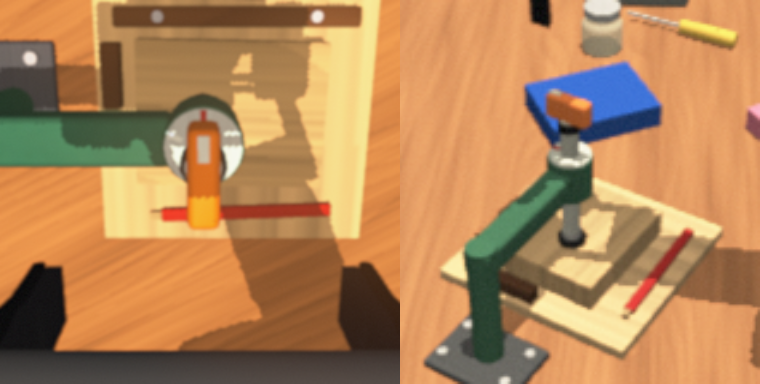

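The wrist crop shows the bar at (204,175) back in line with the red locked mark. The side crop shows the foot on the board at (571,240), with the board and pencil where they were and the gripper clear.

```bash
python3 -c "
from rig import ticket
print(ticket.hand_in())"
```

```text
the job is handed in; nothing more can be done
None
```

The job is handed in: the leg is locked with its foot pressing on the board at an estimated 9.5 N (wrist force and foot travel agree), the board looks unmoved, the gripper is clear, and no verdict came back.

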